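# Raise the counterweighted guard and load the bearing housing

### The arm

A 6-joint arm with a two-finger parallel gripper is mounted at the origin on the work surface. World frame = base frame: x ahead of the robot, y to its left, z up, the work surface at z = 0. Lengths are in m, angles in rad, forces in N, time in s.
With the tool pointing down it reaches from about 0.35 to 0.975 m from the base axis. Payload 4.9 kg.
Tool frame: the origin (TCP) lies at the very end of the fingers, on their centre line; the grasp point (between the pads) lies 19 mm behind it (grasp_offset is the distance from the TCP to the grasp point, in m); x points along the fingers, y is the direction in which the jaws open and shut, and the axes are right-handed (so a half turn about x gives the same grasp; the last joint's range is limited). The gripper opens to 85 mm and grips with 20 to 120 N. Pads are 22 mm wide; open, the fingers measure 114 mm over their backs; the gripper's body (76 mm by 85 mm) begins 54 mm behind the grasp point. The pads swing forward as they close: fully open they stand 13 mm farther back than shut.
Start: joints at [-1.322, 0.053, 1.613, -0, 1.476, -0.119], TCP at [0.225, -0.583, 0.231] pointing down, gripper open.
Joint ranges: [-3.01, 3.01], [-1.01, 2.22], [0.06, 2.58], [-1.02, 4.17], [0.09, 2.62], [-3.14, 3.14]. Speed limits (rad/s): [2.57, 2.57, 3.14, 3.14, 3.14, 3.14].

### API

Orientations are given as a rotation vector (axis times angle).
In Python, from station import get_obs, get_image, camera_model, finish_job, grasp_offset gives the robot as it stands.
- The arm moves only by the shell command python3 -m crank 'ROWS' [OPENING] [FORCE]. ROWS is JSON, a list that holds one entry, the list of rows, each a list of 4 numbers: the shift along the world's x, y, z in m, then the turn about the world's z in degrees. In form: [[[dx, dy, dz, turn], ...]]. A call has 1 to 5 rows; each row is the pose to reach, as a shift and turn from the pose commanded when the call began; what a row does not reach only later rows make up. A row lasts 1/12 s, in which the tool goes at most 41.7 mm and 7.16 degrees, less where a joint would pass 70% of its speed; a pose out of reach is approached as far as the arm can. A call with a gripper value outside its range is refused whole. OPENING is the opening, from 0 (shut) to 1 (fully open), set as the call begins (- or left out, the last holds). The fingers move at their own pace and stop on an object; FORCE is the grip in N (left out, the last holds). Time passes only in rows, so rows that repeat a pose let the fingers close. It gives the time, the measured TCP pose, the force and the opening at its end, in the units of the state.
- get_obs(): the state, without advancing time (a new reading comes with each control period).
- get_image(name): name is "scene" or "top"; returns (picture, depth): 400x640x3 uint8, red, green, blue; 400x640 float32, m along the optical axis (not along the pixel's ray), 0 where there is no reading.
- camera_model(name): a dict with "fx", "fy", "cx", "cy" (pixels), "xyz" and "attitude" of the camera in the world. Camera axes: x right, y down, z forward; pixel columns grow to the right and rows downward; lengths in m; the calibration is good to about 2 mm. A picture is of the moment at which its call begins. camera_model takes no time and is no camera call.
- finish_job(): hands the job in, once; it reports no verdict.
The state is a dict: "t": time; "q": joint angles; "dq": joint speeds; "effort": joint torques, N m; "tool_pos": TCP position; "tool_rot": TCP orientation; "contact_force": force on the tool from outside, world axes, zero at the start; "wrist_torque": the same for the moment, N m; "opening": finger opening in m.
Only numpy, scipy, OpenCV 4.12 (cv2) and the standard library are available. Lean on these libraries where they do the work, as an engineer would, in place of code of your own. Each camera call takes 0.05 s, during which the arm holds its last target.

### The job

On the workshop bench's loading station, push the counterweighted guard arm up past its balance point so that it stays fully raised by itself, then push the round bearing housing along the channel, under the raised arm, until it rests against the end stop. Only push with the fingers: the housing must slide on the station, not be lifted or tipped, and the other things on the bench stay where they are.

Things in the scene. Friction and masses are not known exactly. Their poses are not given: they have to be found in the camera images.
- station: Loading station, fixed on the bench: dark steel base plate spanning x -180 to 220, y -65 to 65 mm. Origin on the bench surface, +x = loading direction along the channel, z up. Channel: floor 12 mm above the bench, 72 mm clear between two rails (tops 26 mm above the bench) that run x -180 to 95, centred on y = 0.
- end_stop (a point): Middle of the face of the end stop, an aluminium block across the channel, face at station x = 95 mm, top 42 mm above the bench. The point lies on the channel floor. The housing rests against it with its centre at station x = 63 mm.
- hinge (a point): Guard arm's hinge, at station x = 170 mm, y = 0, 90 mm above the bench; its axis is parallel to the station's y. Two grey cheeks carry it (x 142 to 200, 54 mm apart, 115 mm high).
- guard_arm (a joint): Guard arm angle, rad: 0 = down; grows as its free end swings up and over to station +x; 1.57 = fully raised, upper stop. Steel bar that rises at 38 deg towards -x when down, 215 mm from hinge to roller, counterweight behind the hinge, 0.8 to 1 kg, turns freely. Balance point near 0.88: below it the arm falls back, beyond it falls to the upper stop and stays.
- roller_center (a point): Centre of the black, freely turning roller (24 dia, 66 mm long, along station y) at the arm's free end; moves with it. Arm down: station x = 1 mm, 222 mm above the bench. Pushed towards +x (and up, along its arc) on its -x side it raises the arm; about 2 N is enough.
- guard_plate (a point): Middle of the aluminium guard plate (80 wide, 160 tall, 3 mm thick) fixed under the arm; moves with it. Arm down: upright across the channel at station x = 22 mm, from 40 to 200 mm above the bench, so the housing cannot pass. Its lower edge swings out 10 mm to -x on the way up. Raised, it lies level about 238 mm up, over x 120 to 280. Pushing on the plate can jam.
- housing_center (a point): Centre (half-way up) of the loose bearing housing: round aluminium part 45 mm high, 64 mm dia over its lower 28 mm, 48 mm above, dark bore on top, 0.3 to 0.55 kg. Stands upright in the channel on the -x side of the guard plate, centre 34.5 mm above the bench.
- parts_bin_mid (a point): Bystander, to be left alone: red open-topped plastic parts bin, 150 x 100 x 60 high (mm). The point is its middle.
- oil_bottle_mid (a point): Bystander, to be left alone: small grey oil bottle, 48 dia x 110 high, standing (mm). The point is its middle.
- bearing_ring_mid (a point): Bystander, to be left alone: flat steel bearing ring, 60 outer dia x 16 high (mm). The point is its middle.
- screwdriver_mid (a point): Bystander, to be left alone: screwdriver about 180 long, lying (mm). The point is its middle.
Mind the look-alikes: they are no part of the job. There is more than one size of the part that bears housing_center; the job needs the middle-sized.

How it is judged:
By the outcome, as a careful person would: the job done as asked, in the order asked, and still so for the second after the job is handed in, with the robot touching nothing.
It also fails if it takes over 48 s, if anything falls off the work surface, if the arm or the gripper's body presses on something with over 40 N, if the wrist force passes 120 N, or if a joint passes its speed limit or range.

## Working session

There is one attempt and no reset: what is moved stays moved. The work goes in short steps, Python scripts to look and compute and a shell command to move; the robot and the scene stay as the last step left them, time stands still between calls to the robot, and variables do not carry over. Pictures are saved under pics/ and viewed, and the job is handed in when it is done.

```bash
ls; mkdir -p pics; cat > h.py <<'E'
import numpy as np, cv2
from scipy.spatial.transform import Rotation as R
from station import get_obs,get_image,camera_model
def cam(n):
    m=camera_model(n); a=np.array(m['attitude'],float)
    return m,a
def save(n,f):
    im,d=get_image(n); cv2.imwrite('pics/'+f+'.png',im[:,:,::-1]); np.save('pics/'+f+'.npy',d); return im,d
E
python3 - <<'E'
from h import *
for n in('scene','top'):
    print(camera_model(n)); save(n,n+'0')
print(get_obs())
E
```

```text
pics
{'fx': 468.67199517760787, 'fy': 468.67199517760787, 'cx': 322.17619789331, 'cy': 199.31864245226393, 'xyz': array([ 0.99861311, -0.15597955,  0.91397124]), 'attitude': array([-2.17270775, -1.59505991,  0.40856926])}
{'fx': 439.096411110529, 'fy': 439.096411110529, 'cx': 314.74134583744205, 'cy': 197.77842687717606, 'xyz': array([0.37172696, 0.01648662, 0.98412294]), 'attitude': array([-1.94138913,  2.26747972, -0.25587269])}
{'t': 0.1, 'q': array([-1.32198379e+00,  5.32737008e-02,  1.61411167e+00, -1.42633638e-05,
        1.47602342e+00, -1.18986756e-01]), 'dq': array([ 0.00037976, -0.00122087, -0.00300113, -0.0006408 , -0.00137564,
       -0.00056616]), 'effort': array([-9.80751292e-05, -3.94906819e+01, -3.71362817e+01, -1.10682315e-04,
        3.93336915e-03,  4.97916332e-06]), 'tool_pos': array([ 0.2245945 , -0.58266117,  0.23022349]), 'tool_rot': array([ 2.02125965,  0.37784552, -2.02153101]), 'contact_force': array([ 0.72839185, -0.17289234, -0.13475577]), 'wrist_torque': array([-0.04364187, -0.01242465,  0.05938635]), 'opening': 0.0850804687624109}
```

View pics/scene0.png

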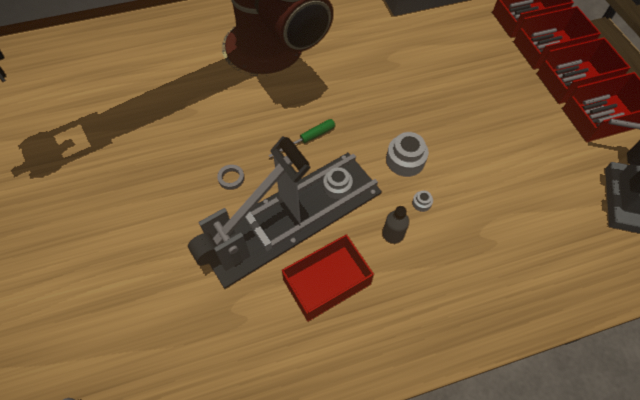

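View pics/top0.png

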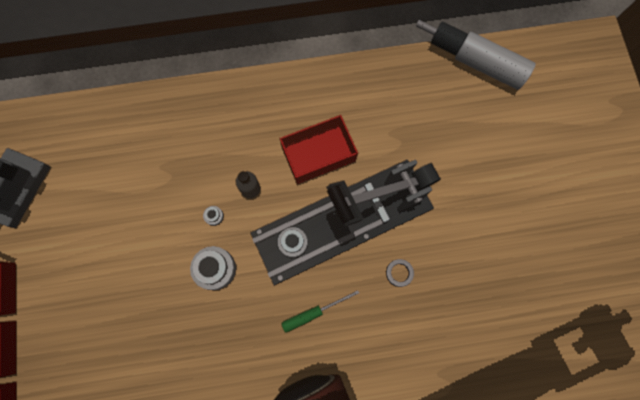

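The top view shows the station with its housing at (292,241), the roller at (342,202), the hinge near (415,180), and the look-alike housings off the station at (213,215) and (212,268). Next I'll measure them.

```bash
cat >> h.py <<'E'
def cloud(n,d):
    m=camera_model(n); Rm=R.from_rotvec(m['attitude']).as_matrix()
    v,u=np.mgrid[0:d.shape[0],0:d.shape[1]]
    P=np.stack([(u-m['cx'])/m['fx']*d,(v-m['cy'])/m['fy']*d,d],-1)
    return P@Rm.T+m['xyz']
def ray(n,u,v,z):
    m=camera_model(n); Rm=R.from_rotvec(m['attitude']).as_matrix()
    r=Rm@np.array([(u-m['cx'])/m['fx'],(v-m['cy'])/m['fy'],1]); o=np.array(m['xyz'])
    return o+r*(z-o[2])/r[2]
E
python3 - <<'E'
from h import *
for n in('top','scene'):
    im=cv2.imread(f'pics/{n}0.png'); d=np.load(f'pics/{n}0.npy'); P=cloud(n,d)
    s=im.max(2).astype(int)-im.min(2)
    c=(d>0)&(s<28)&(P[...,2]>.006)&(P[...,2]<.032)
    if n=='top': c[:, :240]=0; c[:,450:]=0; c[:150]=0; c[300:]=0
    else: c[:140]=0;c[300:]=0;c[:,:180]=0;c[:,385:]=0
    k,lab,st,ce=cv2.connectedComponentsWithStats(cv2.morphologyEx(c.astype(np.uint8),cv2.MORPH_CLOSE,np.ones((5,5))))
    for i in range(1,k):
        if st[i][4]>60: print(n,st[i],ce[i])
    i=1+np.argmax(st[1:,4]); M=(lab==i)&c
    r=cv2.minAreaRect((P[M][:,:2]*1000).astype(np.float32)); print(r, cv2.boxPoints(r))
    # housing top
    h=(P[...,2]>.05)&(P[...,2]<.064)
    if n=='top': h[:, :270]=0; h[:,315:]=0; h[:220]=0; h[265:]=0
    else: h[:160]=0;h[200:]=0;h[:,:320]=0;h[:,360:]=0
    q=(P[h]*1000).astype(np.float32); print('housing',cv2.minEnclosingCircle(q[:,:2].copy()),q.mean(0))
    # roller
    b=(P[...,2]>.205)&(P[...,2]<.26)
    if n=='top': b[:, :320]=0; b[:,365:]=0; b[:175]=0; b[225:]=0
    else: b[:125]=0;b[185:]=0;b[:,:265]=0;b[:,315:]=0
    q=(P[b]*1000).astype(np.float32); print('roller',cv2.minAreaRect(q[:,:2].copy()),q.mean(0),q[:,2].max())
    cv2.imwrite(f'pics/{n}c.png',cv2.resize(im[120:320,170:460],None,fx=2.7,fy=2.7,interpolation=cv2.INTER_CUBIC))
E
```

```text
top [348 160  61  35 527] [374.24098672 180.73624288]
top [ 251  188  182   97 6418] [329.85774385 231.81925834]
top [386 259  28  28 334] [399.71257485 272.52694611]
((530.937744140625, -71.36277770996094), (127.69512176513672, 397.22113037109375), 16.601036071777344) [[ 413.00735  100.72757]
 [ 526.49567 -279.93634]
 [ 648.86816 -243.45312]
 [ 535.3798   137.21078]]
housing ((497.74908447265625, 46.38243865966797), 23.932758331298828) [497.06348   46.553024  56.441772]
roller ((529.001953125, -61.16307067871094), (80.39757537841797, 40.60102081298828), 17.089427947998047) [527.3255   -59.963913 223.35504 ] 236.53015
scene [ 209  153  172  135 6906] [296.30640023 217.56689835]
scene [218 165  26  24 328] [230.43292683 176.37804878]
((533.2928466796875, -72.64535522460938), (131.90647888183594, 398.93310546875), 16.675363540649414) [[ 412.87656   99.50762]
 [ 527.34985 -282.6487 ]
 [ 653.7091  -244.79834]
 [ 539.23584  137.358  ]]
housing ((498.3251037597656, 45.1632080078125), 24.76212501525879) [499.985     44.336327  56.9601  ]
roller ((530.200439453125, -65.41537475585938), (82.17695617675781, 45.08806228637695), 17.131202697753906) [533.4858   -63.171043 222.37234 ] 237.37463
```

View pics/topc.png

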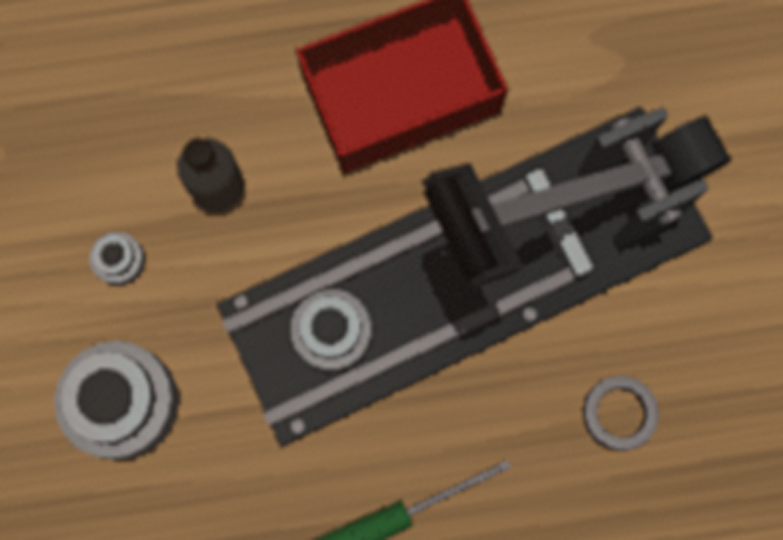

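View pics/scenec.png

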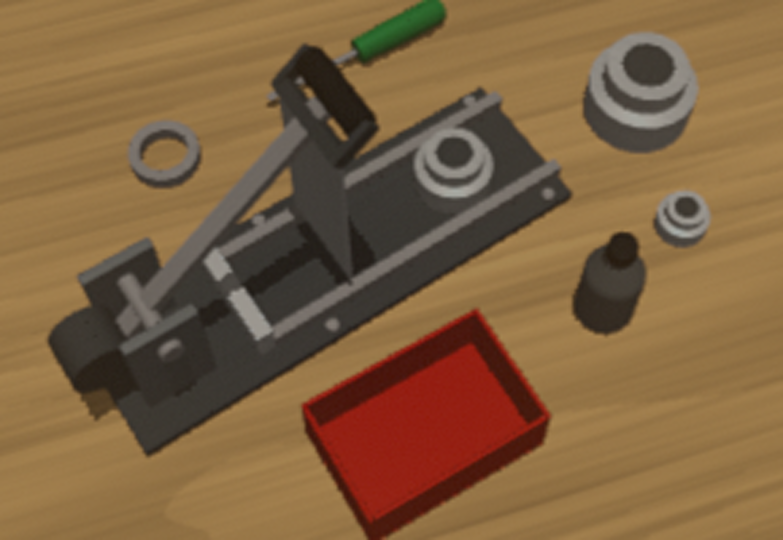

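```bash
cat >> h.py <<'E'
e=np.array([.286,-.958]); nn=np.array([.958,.286]); O=np.array([.5263,-.0528])
def W(x,y): return O+x*e+y*nn
def S(p): d=np.array(p[:2])-O; return d@e,d@nn
def st():
    o=get_obs(); M=R.from_rotvec(o['tool_rot']).as_matrix(); p=o['tool_pos']
    y=np.degrees(np.arctan2(M[1,1],M[0,1])); f=o['contact_force']
    print('t%.2f'%o['t'],p.round(4),'S',np.round(S(p),4),'jaw',y.round(1),'xax',M[:,0].round(3),'F e,n,z',(f[:2]@e).round(1),(f[:2]@nn).round(1),f[2].round(1),'op',round(o['opening'],4))
E
python3 - <<'E'
from h import *
st()
print(S([.4977,.0460]))
for a in [(-.06,-.2),(-.06,0),(-.04,0)]: print(a,W(*a).round(4),(W(*a)-get_obs()['tool_pos'][:2]).round(3))
E
```

```text
t0.10 [ 0.2246 -0.5827  0.2302] S [ 0.4213 -0.4406] jaw -68.9 xax [-0.     0.002 -1.   ] F e,n,z 0.4 0.6 -0.1 op 0.0851
(np.float64(-0.10283), np.float64(0.000857999999999986))
(-0.06, -0.2) [ 0.3175 -0.0525] [0.093 0.53 ]
(-0.06, 0) [0.5091 0.0047] [0.285 0.587]
(-0.04, 0) [ 0.5149 -0.0145] [0.29  0.568]
```

```bash
python3 -m crank '[[[0.009,0.035,0.012,7],[0.018,0.07,0.024,14],[0.027,0.105,0.036,21],[0.036,0.14,0.048,28],[0.045,0.175,0.06,35]]]' 0.2 40; python3 -m crank '[[[0.009,0.035,0,7],[0.018,0.07,0,14],[0.027,0.105,0,21],[0.036,0.14,0,28],[0.045,0.175,0,35]]]';python3 -m crank '[[[0.01,0.038,0,4],[0.02,0.076,0,8],[0.03,0.115,0,12],[0.04,0.154,0,15.5],[0.05,0.193,0,15.5]]]';  python3 -c "from h import *; st()"
```

```text
t: 0.52
tool_pos: [0.2697, -0.4063, 0.291]
tool_rot: [1.627, 0.873, -1.627]
contact_force: [0.4, -0.1, 0.8]
opening: 0.0252
t: 0.93
tool_pos: [0.3146, -0.2314, 0.2908]
tool_rot: [1.192, 1.221, -1.191]
contact_force: [0.9, -0.8, -0.2]
opening: 0.0171
t: 1.35
tool_pos: [0.3645, -0.0383, 0.2911]
tool_rot: [0.993, 1.332, -0.992]
contact_force: [0.5, -0.8, 0.2]
opening: 0.0169
t1.35 [ 0.3645 -0.0383  0.2911] S [-0.0602 -0.1509] jaw 16.7 xax [ 0.001 -0.    -1.   ] F e,n,z 0.9 0.2 0.2 op 0.0169
```

```bash
python3 -m crank '[[[0.036,0.0105,0,0],[0.072,0.0215,0,0],[0.108,0.032,0,0],[0.1445,0.043,0,0],[0.1445,0.043,-0.035,0]]]'; python3 -m crank '[[[0,0,-0.03,0],[0,0,-0.042,0],[0,0,-0.042,0]]]'; python3 - <<'E'
from h import *
st(); save('scene','s1'); save('top','t1')
a=np.vstack([cv2.imread('pics/s1.png')[80:340],cv2.imread('pics/t1.png')[100:360]]);cv2.imwrite('pics/m1.png',a)
E
```

```text
t: 1.77
tool_pos: [0.517, 0.004, 0.2623]
tool_rot: [0.996, 1.322, -0.984]
contact_force: [-0.6, 0.2, 0.5]
opening: 0.0173
t: 2.02
tool_pos: [0.5066, 0.0033, 0.2095]
tool_rot: [0.991, 1.34, -0.998]
contact_force: [-0.5, -1.1, -0.0]
opening: 0.017
t2.02 [0.5066 0.0033 0.2095] S [-0.0593 -0.0028] jaw 16.6 xax [-0.009  0.001 -1.   ] F e,n,z 0.9 -0.8 -0.0 op 0.017
```

View pics/m1.png

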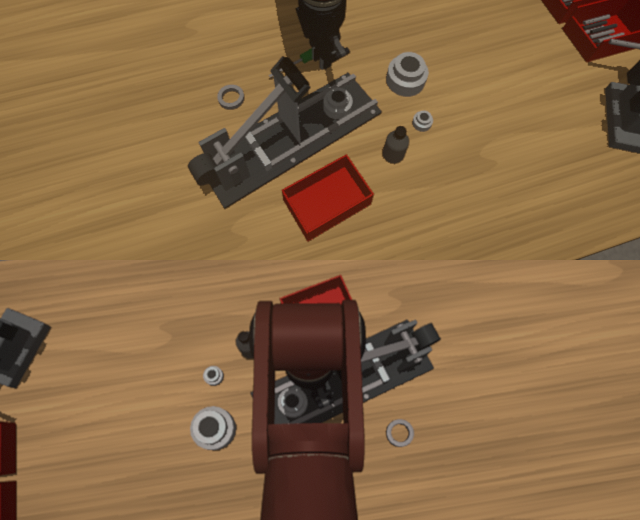

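```bash
python3 -m crank '[[[0.0057,-0.0192,0,0],[0.0109,-0.0364,0,0],[0.0143,-0.0479,0.013,0],[0.018,-0.0604,0.026,0],[0.0223,-0.0747,0.038,0]]]'; python3 - <<'E'
from h import *
st(); save('scene','s2'); cv2.imwrite('pics/s2c.png',cv2.resize(cv2.imread('pics/s2.png')[60:310,150:450],None,fx=2,fy=2))
E
```

```text
t: 2.53
tool_pos: [0.5321, -0.0727, 0.2563]
tool_rot: [0.995, 1.329, -0.992]
contact_force: [0.2, 0.5, 0.1]
opening: 0.0172
t2.53 [ 0.5321 -0.0727  0.2563] S [ 0.0207 -0.0001] jaw 16.6 xax [ 0.004 -0.001 -1.   ] F e,n,z -0.4 0.3 0.1 op 0.0172
```

View pics/s2c.png

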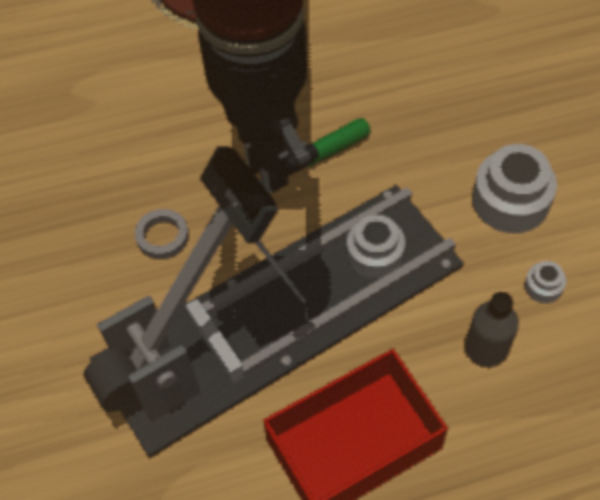

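```bash
python3 -m crank '[[[0.0043,-0.0144,0.01,0],[0.0092,-0.0307,0.019,0],[0.0137,-0.046,0.027,0],[0.0189,-0.0632,0.033,0],[0.024,-0.0805,0.038,0]]]'; python3 - <<'E'
from h import *
st(); save('scene','s3'); cv2.imwrite('pics/s3c.png',cv2.resize(cv2.imread('pics/s3.png')[60:310,150:450],None,fx=2,fy=2))
E
```

```text
t: 3.0
tool_pos: [0.5563, -0.1532, 0.2938]
tool_rot: [0.994, 1.328, -0.992]
contact_force: [0.3, 0.2, -0.0]
opening: 0.0172
t3.00 [ 0.5563 -0.1532  0.2938] S [0.1047 0.    ] jaw 16.6 xax [ 0.004 -0.001 -1.   ] F e,n,z -0.1 0.4 -0.0 op 0.0172
```

View pics/s3c.png

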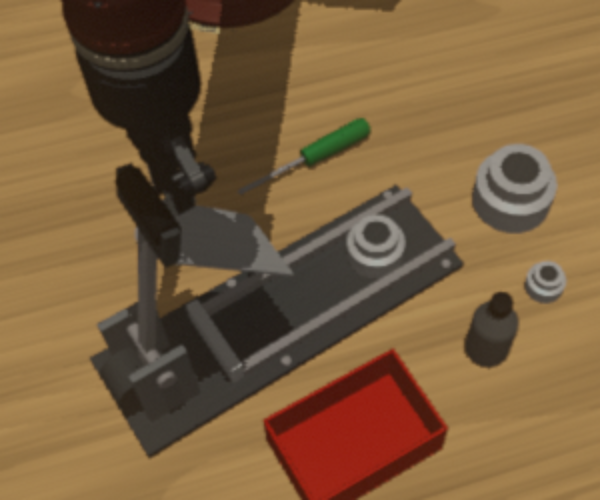

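```bash
python3 -m crank '[[[0.0049,-0.0163,0.003,0],[0.0097,-0.0326,0.005,0],[0.014,-0.0469,0.006,0],[0.018,-0.0604,0.006,0],[0.0215,-0.0719,0.005,0]]]'; python3 - <<'E'
from h import *
st(); save('scene','s4'); cv2.imwrite('pics/s4c.png',cv2.resize(cv2.imread('pics/s4.png')[60:310,150:450],None,fx=2,fy=2))
E
```

```text
t: 3.47
tool_pos: [0.5774, -0.2259, 0.2954]
tool_rot: [0.994, 1.332, -0.994]
contact_force: [-0.0, 1.0, 0.5]
opening: 0.0171
t3.47 [ 0.5774 -0.2259  0.2954] S [ 0.1804 -0.0005] jaw 16.5 xax [ 0. -0. -1.] F e,n,z -1.0 0.3 0.5 op 0.0171
```

View pics/s4c.png

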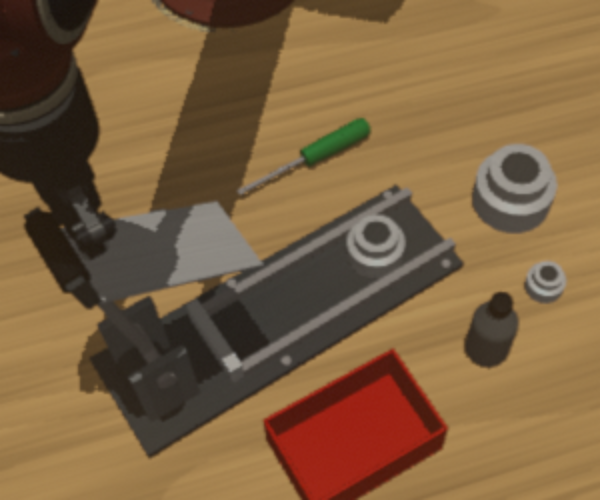

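```bash
python3 -m crank '[[[0,0,0.01,0],[0,0,0.03,0],[0,0,0.06,0],[-0.006,0.02,0.06,0],[-0.017,0.057,0.06,0]]]'; python3 - <<'E'
from h import *
st(); save('scene','s5'); cv2.imwrite('pics/s5c.png',cv2.resize(cv2.imread('pics/s5.png')[60:310,150:450],None,fx=2,fy=2))
for a in [(-.165,0)]: print(W(*a).round(4),(W(*a)-get_obs()['tool_pos'][:2]).round(3))
E
```

```text
t: 3.93
tool_pos: [0.5609, -0.1689, 0.3583]
tool_rot: [0.996, 1.326, -0.995]
contact_force: [0.5, 0.5, 0.8]
opening: 0.0172
t3.93 [ 0.5609 -0.1689  0.3583] S [ 1.211e-01 -1.000e-04] jaw 16.4 xax [ 0.004 -0.002 -1.   ] F e,n,z -0.4 0.6 0.8 op 0.0172
[0.4791 0.1053] [-0.08   0.267]
```

View pics/s5c.png

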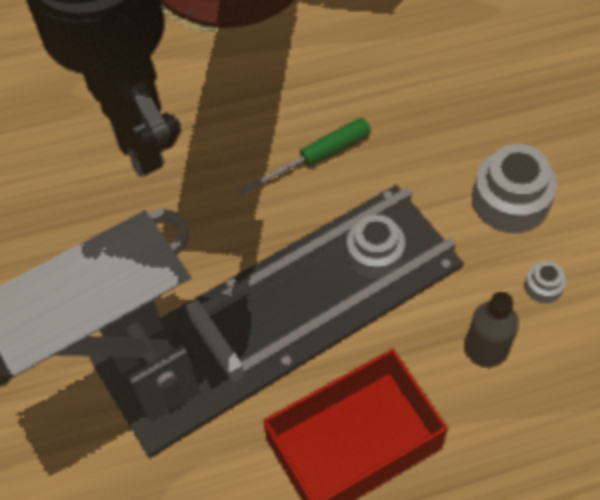

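```bash
python3 - <<'E'
from h import *
for nme,u,v,z in [('bottle top',245,178,.11),('bottle',250,190,.03),('small',213,215,.03),('big',210,267,.06),('bin',318,150,.04)]:
    p=ray('top',u,v,z); print(nme,p.round(3),np.round(S(p),3))
E
python3 -m crank '[[[-0.01,0.034,0,0],[-0.02,0.068,0,0],[-0.031,0.104,0,0],[-0.042,0.14,0,0],[-0.052,0.175,0,0]]]'; python3 -m crank '[[[-0.01,0.034,0,0],[-0.02,0.068,-0.01,0],[-0.028,0.095,-0.035,0],[-0.028,0.095,-0.07,0],[-0.028,0.095,-0.105,0]]]'; python3 -c "from h import *; st()"
```

```text
bottle top [0.632 0.121 0.11 ] [-0.136  0.151]
bottle [0.627 0.123 0.03 ] [-0.14   0.147]
small [0.583 0.211 0.03 ] [-0.236  0.13 ]
big [0.468 0.222 0.06 ] [-0.28   0.022]
bin [ 0.693 -0.041  0.04 ] [0.037 0.163]
t: 4.4
tool_pos: [0.5069, 0.0098, 0.356]
tool_rot: [0.994, 1.332, -0.993]
contact_force: [1.5, 0.3, 1.2]
opening: 0.0173
t: 4.82
tool_pos: [0.4799, 0.1049, 0.2513]
tool_rot: [0.992, 1.331, -0.987]
contact_force: [0.7, -1.3, -0.9]
opening: 0.017
t4.82 [0.4799 0.1049 0.2513] S [-0.1644  0.0007] jaw 16.8 xax [ 0.004  0.001 -1.   ] F e,n,z 1.4 0.3 -0.9 op 0.017
```

```bash
python3 -m crank '[[[0,0,-0.038,0],[0,0,-0.076,0],[0,0,-0.114,0],[0,0,-0.15,0],[0,0,-0.175,0]]]'; python3 -m crank '[[[0,0,-0.02,0],[0,0,-0.04,0],[0,0,-0.053,0],[0,0,-0.053,0]]]'; python3 - <<'E'
from h import *
st(); save('scene','s6'); cv2.imwrite('pics/s6c.png',cv2.resize(cv2.imread('pics/s6.png')[60:310,150:450],None,fx=2,fy=2))
E
```

```text
t: 5.23
tool_pos: [0.4778, 0.1032, 0.0721]
tool_rot: [0.991, 1.336, -0.995]
contact_force: [-0.3, 0.2, -1.0]
opening: 0.017
t: 5.57
tool_pos: [0.4772, 0.103, 0.0194]
tool_rot: [0.99, 1.338, -0.997]
contact_force: [-0.2, 0.3, -0.9]
opening: 0.017
t5.57 [0.4772 0.103  0.0194] S [-0.1633 -0.0025] jaw 16.6 xax [-0.006 -0.    -1.   ] F e,n,z -0.4 -0.1 -0.9 op 0.017
```

View pics/s6c.png

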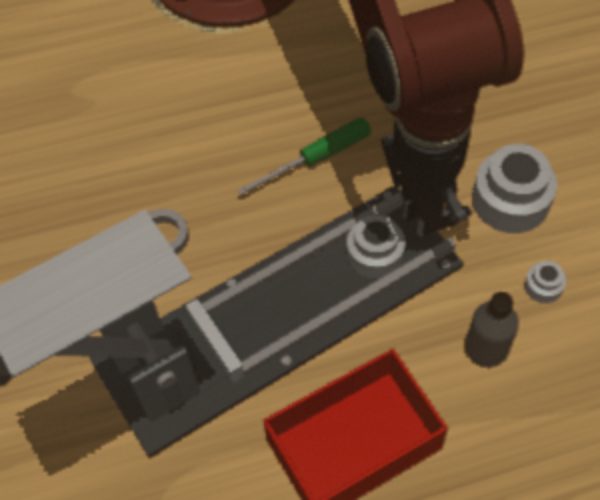

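```bash
python3 -m crank '[[[0.0043,-0.007,0.003,0],[0.0066,-0.0147,0.003,0],[0.0092,-0.0233,0.003,0],[0.0123,-0.0339,0.003,0],[0.0157,-0.0454,0.003,0]]]'; python3 -c "from h import *; st()"; python3 -m crank '[[[0.0037,-0.0125,0,0],[0.0077,-0.0259,0,0],[0.0117,-0.0393,0,0],[0.0157,-0.0527,0,0],[0.0194,-0.0651,0,0]]]'; python3 - <<'E'
from h import *
st(); save('scene','s7'); cv2.imwrite('pics/s7c.png',cv2.resize(cv2.imread('pics/s7.png')[60:310,150:450],None,fx=2,fy=2))
E
```

```text
t: 6.03
tool_pos: [0.4967, 0.0564, 0.0264]
tool_rot: [0.995, 1.331, -0.992]
contact_force: [-0.0, 2.9, 1.6]
opening: 0.0171
t6.03 [0.4967 0.0564 0.0264] S [-0.1131  0.0029] jaw 16.6 xax [ 0.002  0.    -1.   ] F e,n,z -2.8 0.8 1.6 op 0.0171
t: 6.45
tool_pos: [0.5155, -0.0096, 0.0255]
tool_rot: [0.994, 1.332, -0.994]
contact_force: [-0.9, 2.5, 1.6]
opening: 0.0173
t6.45 [ 0.5155 -0.0096  0.0255] S [-0.0445  0.002 ] jaw 16.5 xax [ 0.  0. -1.] F e,n,z -2.7 -0.2 1.6 op 0.0173
```

View pics/s7c.png

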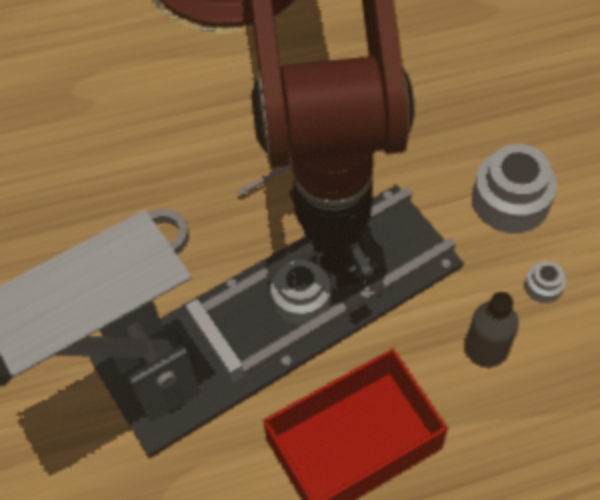

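```bash
python3 -m crank '[[[0.0034,-0.0115,0,0],[0.0069,-0.023,0,0],[0.0103,-0.0345,0,0],[0.013,-0.0436,0,0],[0.0152,-0.0508,0,0]]]'; python3 -c "from h import *; st()"; python3 -m crank '[[[0.0011,-0.0038,0,0],[0.002,-0.0067,0,0],[0.0026,-0.0086,0,0]]]'; python3 - <<'E'
from h import *
st(); save('scene','s8'); cv2.imwrite('pics/s8c.png',cv2.resize(cv2.imread('pics/s8.png')[60:310,150:450],None,fx=2,fy=2))
E
```

```text
t: 6.92
tool_pos: [0.5305, -0.0597, 0.0251]
tool_rot: [0.994, 1.332, -0.994]
contact_force: [-0.0, 1.5, 0.3]
opening: 0.0167
t6.92 [ 0.5305 -0.0597  0.0251] S [0.0079 0.002 ] jaw 16.5 xax [-0. -0. -1.] F e,n,z -1.4 0.4 0.3 op 0.0167
t: 7.17
tool_pos: [0.5329, -0.0674, 0.0252]
tool_rot: [0.994, 1.333, -0.994]
contact_force: [-1.3, 0.9, 0.3]
opening: 0.0168
t7.17 [ 0.5329 -0.0674  0.0252] S [0.0158 0.0021] jaw 16.6 xax [-0.  0. -1.] F e,n,z -1.2 -1.0 0.3 op 0.0168
```

View pics/s8c.png

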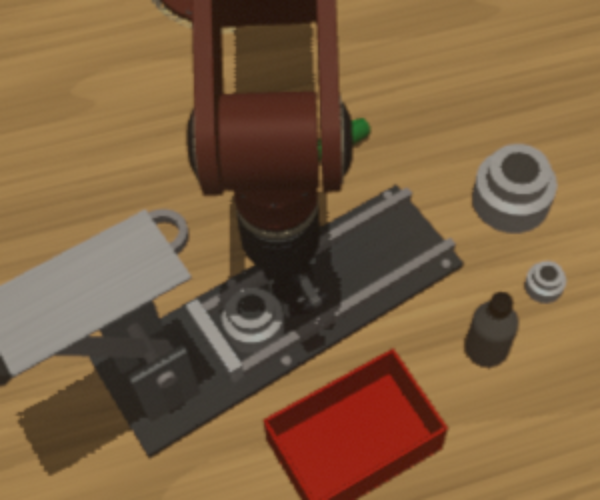

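Nearly at the stop. I'll press on in 2 mm steps until the force rises.

```bash
python3 -m crank '[[[0.0006,-0.0019,0,0],[0.0011,-0.0038,0,0]]]';python3 -c "from h import *; st()"; python3 -m crank '[[[0.0006,-0.0019,0,0],[0.0006,-0.0019,0,0]]]';python3 -c "from h import *; st()"
```

```text
t: 7.38
tool_pos: [0.5339, -0.0707, 0.0252]
tool_rot: [0.993, 1.333, -0.993]
contact_force: [-0.2, 1.2, 0.0]
opening: 0.0169
t7.38 [ 0.5339 -0.0707  0.0252] S [0.0193 0.0022] jaw 16.6 xax [-0.  0. -1.] F e,n,z -1.2 0.2 0.0 op 0.0169
t: 7.55
tool_pos: [0.5347, -0.0731, 0.0253]
tool_rot: [0.993, 1.332, -0.994]
contact_force: [-0.7, 0.1, -0.8]
opening: 0.017
t7.55 [ 0.5347 -0.0731  0.0253] S [0.0218 0.0023] jaw 16.6 xax [ 0. -0. -1.] F e,n,z -0.2 -0.6 -0.8 op 0.017
```

```bash
python3 -m crank '[[[0.0006,-0.0019,0,0],[0.0006,-0.0019,0,0]]]';python3 -c "from h import *; st()";  python3 -m crank '[[[0.0006,-0.0019,0,0],[0.0006,-0.0019,0,0]]]';python3 - <<'E'
from h import *
st(); im,d=save('scene','s9'); cv2.imwrite('pics/s9c.png',cv2.resize(im[180:260,200:320,::-1],None,fx=5,fy=5,interpolation=2))
E
```

```text
t: 7.72
tool_pos: [0.5348, -0.0738, 0.0252]
tool_rot: [0.995, 1.335, -0.993]
contact_force: [-1.3, 5.2, 2.1]
opening: 0.0173
t7.72 [ 0.5348 -0.0738  0.0252] S [0.0225 0.0022] jaw 16.6 xax [-0.001  0.003 -1.   ] F e,n,z -5.4 0.2 2.1 op 0.0173
t: 7.88
tool_pos: [0.5349, -0.0739, 0.0252]
tool_rot: [0.998, 1.338, -0.992]
contact_force: [-4.3, 11.3, 5.1]
opening: 0.0171
t7.88 [ 0.5349 -0.0739  0.0252] S [0.0227 0.0022] jaw 16.5 xax [-0.003  0.006 -1.   ] F e,n,z -12.1 -0.8 5.1 op 0.0171
```

View pics/s9c.png

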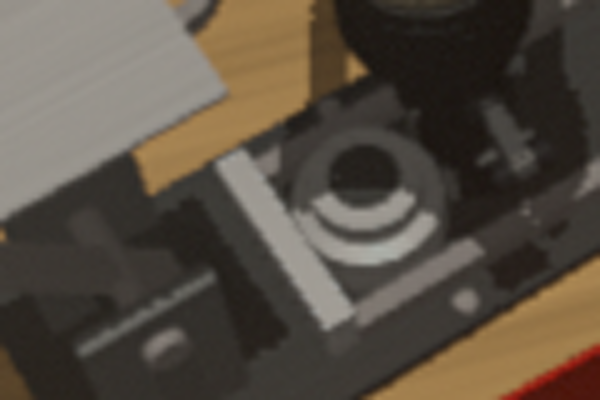

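Contact with the stop is confirmed: force rises to 12 N while the tool stalls. Now I'll back off straight along the channel, then up.

```bash
python3 -m crank '[[[-0.001,0.004,0,0],[-0.003,0.01,0,0],[-0.0063,0.021,0,0],[-0.0097,0.0325,0,0],[-0.0132,0.044,0,0]]]'; python3 -m crank '[[[-0.003,0.01,0.02,0],[-0.003,0.01,0.055,0],[-0.003,0.01,0.095,0],[-0.003,0.01,0.135,0],[-0.003,0.01,0.175,0]]]'; python3 -m crank '[[[-0.035,0,0.02,0],[-0.07,0,0.03,0],[-0.1,0.01,0.03,0],[-0.12,0.04,0.03,0],[-0.12,0.075,0.03,0]]]'; python3 -m crank '[[[0.005,0.038,0,0],[0.01,0.076,0,0],[0.015,0.114,0,0],[0.02,0.152,0,0],[0.02,0.152,0,0]]]'; python3 - <<'E'
from h import *
st()
for n in('top','scene'):
    im,d=save(n,n+'F'); P=cloud(n,d)
    h=(P[...,2]>.05)&(P[...,2]<.064)
    s=np.stack([(P[...,:2]-O)@e,(P[...,:2]-O)@nn],-1)
    h&=(abs(s[...,0]-.06)<.045)&(abs(s[...,1])<.035)
    q=(s[h]*1000).astype(np.float32); print(n,cv2.minEnclosingCircle(q), h.sum(), np.median(P[h][:,2]))
    g=(abs(s[...,0]-.2)<.12)&(abs(s[...,1])<.04)&(P[...,2]>.2)
    print('plate z',np.percentile(P[g][:,2],[5,50,95]),s[g].min(0),s[g].max(0))
cv2.imwrite('pics/mF.png',np.vstack([cv2.imread('pics/sceneF.png')[80:340],cv2.imread('pics/topF.png')[100:360]]))
E
```

```text
t: 8.35
tool_pos: [0.5222, -0.0317, 0.0253]
tool_rot: [0.994, 1.332, -0.994]
contact_force: [0.0, 0.1, -0.4]
opening: 0.0169
t: 8.77
tool_pos: [0.5187, -0.0215, 0.2018]
tool_rot: [0.993, 1.333, -0.993]
contact_force: [1.1, 0.5, 0.2]
opening: 0.0171
t: 9.18
tool_pos: [0.397, 0.0526, 0.2304]
tool_rot: [0.996, 1.329, -0.996]
contact_force: [0.4, 0.8, -0.1]
opening: 0.0174
t: 9.6
tool_pos: [0.4185, 0.2099, 0.23]
tool_rot: [0.99, 1.337, -0.987]
contact_force: [-0.7, -1.0, -0.0]
opening: 0.0171
t9.60 [0.4185 0.2099 0.23  ] S [-0.2825 -0.0281] jaw 17.0 xax [-0.     0.002 -1.   ] F e,n,z 0.8 -1.0 -0.0 op 0.0171
top ((62.20722198486328, 2.791440010070801), 24.026508331298828) 384 0.056380169790139156
plate z [0.23659384 0.23895485 0.26835192] [ 0.11906652 -0.03998998] [0.31342293 0.03994372]
scene ((63.70156478881836, 2.6195766925811768), 24.51627540588379) 402 0.057088176748120334
plate z [0.23775667 0.2399209  0.26981519] [ 0.12055402 -0.03999841] [0.3145719  0.03999309]
```

View pics/mF.png

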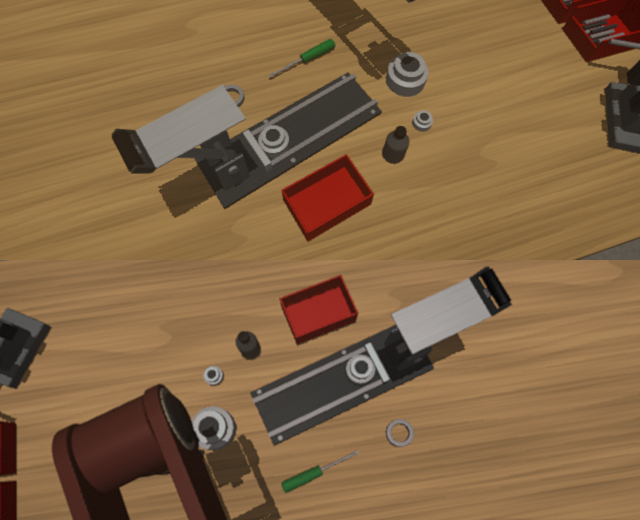

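```bash
python3 -c "
from station import finish_job; print(finish_job())"
```

```text
the job is handed in; nothing more can be done
None
```

The guard arm is up and holding by itself, and the bearing housing rests against the end stop. I handed the job in at about 9.7 s of the 48 s allowed.

- **Guard arm:** I pushed the roller along its arc until the arm passed its balance point, then backed off, and it dropped to the upper stop. In the last pictures the guard plate lies level 0.239 to 0.240 m up, starting at station x ≈ 120 mm, which matches the fully raised position.
- **Housing:** I slid it along the channel with about 1–3 N. At the stop the force rose to about 12 N and the tool stopped moving. After I backed off, the two cameras put its centre at station x = 62.2 and 63.7 mm (target 63), with its top at 56–57 mm, so it is upright and on the channel floor. It sits about 2.7 mm off the channel's centre line, within the 4 mm of play.
- **Other things:** by eye in the pictures, the bin, bottle, ring, screwdriver and both look-alike housings are where they started; I did not measure them again. The gripper ended about 0.23 m up, touching nothing.

No check failed. The only disagreement was the 1.5 mm between the two cameras, which is within their calibration.

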